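Seat a lino block carrier on its register pins

TASK

The lino block's wooden carrier has been laid on the register board a little short and askew, so that its head edge rides up on top of the two register pins. With the fingertips or the outside of the fingers, gently nudge the carrier across the board until its round hole and its slot drop over the pins and it lies flat on the board. Do not lift the carrier off the board, and leave the tools, tins and ink around it where they are.

Things in the scene. Friction and masses are not known exactly. Their poses are not given: they have to be found in the camera images.
- board: Register board: fixed plywood sheet 380 x 380 x 12 mm flat on the bench. Origin: centre of its underside; +x to its far (head) side, +y left, z up. A flush steel strip, 30 mm wide, runs 300 mm along y at x = +25 mm and carries the two pins. Pencilled corner marks show the carrier's home: carrier centre at board x = -40, y = 0 mm, axes parallel to the board's.
- pin_left (a point): Foot of the left register pin, on the board's top face at board (25, +85, 12) mm. The pin is steel, 10 mm in diameter and 10 mm tall: its lower 4 mm are straight, its nose tapers to 4.4 mm across at the top. It takes the carrier's round hole.
- pin_right (a point): Foot of the right register pin, at board (25, -85, 12) mm; the same pin. It takes the carrier's slot.
- carrier: Loose plywood plate 210 (x) x 230 (y) x 12 mm, 0.35 to 0.7 kg, carved lino sheet 126 x 190 x 3.2 mm on top. Origin: centre of its underside; +x to its head edge, +y left; straight edges 105 mm (head, tail) and 115 mm (sides) from it. Starts 12 to 26 mm short of home along board x, up to 40 mm to either side, up to 4 degrees askew. Slides when its edges are pushed with a few newtons.
- hole_round (a point): Centre of the round hole, 13 mm in diameter, right through the carrier, on its underside at carrier (65, +85, 0) mm, 40 mm from the head edge. At the start this end of the carrier rests on the pin tops, 10 mm above the board (tilt about 3 degrees). Within about 4 mm of the pin it starts to drop; fully down, the plate has about 1.5 mm of play.
- hole_slot (a point): Centre of the slot, right through the carrier, 13 mm along the carrier's x and 20 mm along its y, at carrier (65, -85, 0) mm, on the underside.
- tail (a point): Middle of the carrier's lower tail edge, at carrier (-105, 0, 0) mm.
- gouge_wide: Bystander, loose: lino gouge with a pear-shaped wooden handle and a wide blade, 155 mm long, 25 mm high, lying on the board's far margin, across it. Origin under the middle of its length, x towards its blade.
- gouge_fine: Bystander, loose: the same gouge with a narrow blade, lying on the bench to the right of the board.
- ink_jar: Bystander, loose: closed ink jar, 63 mm in diameter, 56 mm high, standing on the board's far left corner. Origin under its centre.
- round_tin: Bystander, loose: round tin, 82 mm in diameter, 112 mm high, standing on the bench to the right of the board. Origin under its centre.
- square_tin: Bystander, loose: flat blue tin with a screw cap, 53 x 98 mm, 158 mm high, standing on the bench to the left of the board. Origin under its centre.
- brayer: Bystander, loose: ink roller with a wooden handle, 190 mm long, 120 mm wide, 45 mm high, lying on the bench to the left of the board.
- baren: Bystander, loose: round wooden printing pad 121 mm in diameter with a bridge handle, 45 mm high, lying on the bench to the right of the board. Origin under its centre.

How it is judged (in metres and radians):
At the end, for the whole second after the job is handed in: The round hole sits over the left pin (centres within 4 mm) and the slot over the right pin (within 5 mm), the carrier's underside lies on the board (within 2 mm at both holes and at the tail, tilt under 0.015 rad), and the carrier is at rest (horizontal distance between hole_round and pin_left below 0.004 m and horizontal distance between hole_slot and pin_right below 0.005 m and z of each of hole_round, hole_slot, tail in the frame of board below 0.014 m and angle between carrier's own z axis and vertical below 0.015 rad and linear speed of carrier below 0.01 m/s); the robot touches nothing.
It fails at once if the carrier is lifted: its tail more than 15 mm, or a hole more than 25 mm, above the board (z of tail in the frame of board above 0.027 m or z of any of hole_round, hole_slot in the frame of board above 0.037 m).
It fails at once if the carrier is knocked along instead of nudged (faster than 0.4 m/s) (linear speed of carrier above 0.4 m/s).
It fails at once if a tool, tin, jar, roller or pad beside the work is displaced by more than 25 mm (distance of any of gouge_wide, gouge_fine, ink_jar, round_tin, square_tin, brayer, baren from where it was at the start of the episode above 0.025 m).
It also fails if it takes over 61 s, if anything falls off the work surface, if the arm or the gripper's body presses on something with over 40 N, if the wrist force passes 120 N, or if a joint passes its speed limit or range.

ROBOT

A 6-joint arm with a two-finger parallel gripper is mounted at the origin on the work surface. World frame = base frame: x ahead of the robot, y to its left, z up, the work surface at z = 0. Lengths are in mm, angles in rad, forces in N, time in s.
With the tool pointing down it reaches from about 400 to 925 mm from the base axis. Payload 12.5 kg.
Tool frame: the origin (TCP) lies midway between the tips of the shut fingers; the grasp point (between the pads) lies 19 mm behind it; z points along the fingers, y is the direction in which the jaws open and shut (so a half turn about z gives the same grasp; the last joint's range is limited). The gripper opens to 95 mm and grips with 3 to 60 N. Pads are 20 mm wide; open, the fingers measure 119 mm over their backs; the gripper's body (75 mm by 180 mm) begins 59 mm behind the grasp point.
Start: joints at [-1.243, 0.491, 1.559, -0, 1.092, -0.106], TCP at [262.725, -567.117, 214.661] pointing down, gripper open.
Joint ranges: [-3.1, 3.1], [-0.84, 2.19], [0.05, 2.79], [-1.13, 4.28], [0.06, 2.93], [-2.69, 2.69]. Speed limits (rad/s): [2.22, 2.22, 2.79, 3.14, 3.14, 3.14].

INTERFACE

Orientations are given as [roll, pitch, yaw] about the fixed x, y, z axes, in that order (R = Rz(yaw) Ry(pitch) Rx(roll)).
In Python, from cell import env, eyes, job_done, boxes_of, regions_of gives the robot as it stands.
- The arm moves only by the tool send_rows, never from a script. Its argument "plan" is text: rows parted by semicolons, each of 5 numbers parted by spaces: the shift along the tool's x, y, z in mm, then the turn about the tool's z in rad, then the finger opening in mm, from 0 to 95.1. In form: x y z roll gripper; .... A call has 1 to 8 rows; each row shifts and turns the pose as measured when the row begins, along the tool's axes as they then stand; what a row does not reach is not made up. A row lasts 1/10 s, in which the tool goes at most 50 mm and 8.59 degrees, less where a joint would pass 70% of its speed; a pose out of reach is approached as far as the arm can. A call with a gripper value outside its range is refused whole. The fingers move at their own pace and stop on an object; the grip force is fixed at half the most. Time passes only in rows, so rows that do not move let the fingers close. It gives the time, the measured TCP pose, the force and the opening at its end, in the units of the state.
- env.state(): the state, without advancing time (a new reading comes with each control period).
- eyes.read_camera(name): name is "scene" or "top" or "wrist"; returns a dict with "image" (480x640x3 uint8, red, green, blue), "vertical_fov" (degrees; the focal length in pixels is half the picture's height over the tangent of half this angle, whatever the lens; pixels are square), "cx", "cy" (the principal point, pixels), "extrinsics" (4x4, takes a point from camera to world coordinates). Camera axes: x right, y up, looking along -z (the intrinsics and any distortion apply to the point x, -y, -z); pixel columns grow to the right and rows downward; lengths in mm; the calibration is good to about 2 mm. A picture is of the moment at which its call begins. There is no depth.
- job_done(): hands the job in, once; it reports no verdict.
Trained networks look in a picture, given as the dict that the camera call returned (one of the last four; its "shot" number tells which), for a name from the list of things; names that differ only in an ending like _2 or _b are one class to them, and where a whole thing is asked for, a point or a joint stands for the part that bears it (a point fixed in the world has none). Each returns a list of dicts, best first, with "confidence" (0 to 1); they miss things now and then, are a little off and sometimes report something else, mostly with a low value. They report only what shows in the picture. A call takes as long as a camera call.
- boxes_of(target, picture): "bbox" ([left, top, width, height] in pixels, round what is visible of it).
- regions_of(target, picture): "pixels" (480x640 bool, what is visible of it) and "bbox" ([left, top, width, height] in pixels, round what is visible of it).
The state is a dict: "t": time; "joints": joint angles; "qvel": joint speeds; "tau": joint torques, N m; "eef_pos": TCP position; "tcp_rot": TCP orientation; "ft_force": force on the tool from outside, world axes, zero at the start; "moment": the same for the moment, N m; "opening": opening from 0.0 (shut) to 1.0 (fully open).
Only numpy, scipy, OpenCV 4.12 (cv2) and the standard library are available. Lean on these libraries where they do the work, as an engineer would, in place of code of your own. Each camera call takes 0.05 s, during which the arm holds its last target.

## Working session

There is one attempt and no reset: what is moved stays moved. The work goes in short steps, Python scripts to look and compute and a tool call to move; the robot and the scene stay as the last step left them, time stands still between calls to the robot, and variables do not carry over. Pictures are saved under pics/ and viewed, and the job is handed in when it is done.

Besides the shell and the picture viewer there is one more tool, called after "Request:" by a JSON object that holds its "method" and its "body", one argument or row to a line. send_rows: Moves the arm, as the interface text tells. Its arguments: {"type":"object","properties":{"plan":{"type":"string"}},"required":["plan"]}

```bash
ls; mkdir -p pics; python3 - <<'E'
from cell import env, eyes
import cv2
print(env.state())
for n in ["scene","top","wrist"]:
    d=eyes.read_camera(n); cv2.imwrite(f"pics/{n}0.png",d["image"][:,:,::-1]); print(n,d["vertical_fov"],d["cx"],d["cy"],d["extrinsics"],[k for k in d])
E
```

```text
pics
{'t': 0.0, 'joints': array([-1.24259625e+00,  4.91575479e-01,  1.55945252e+00, -1.32459736e-05,
        1.09169109e+00, -1.05538251e-01]), 'qvel': array([ 0.00067342, -0.00085274,  0.00052105,  0.00129875, -0.0007345 ,
        0.00025162]), 'tau': array([-2.10524745e-04, -6.12646437e+01, -2.58189046e+01,  6.91958028e-02,
        4.81638929e-02, -8.73922477e-05]), 'eef_pos': array([ 262.64006494, -566.86966956,  214.05079815]), 'tcp_rot': array([-3.14047124e+00, -1.06979825e-04,  4.33744383e-01]), 'ft_force': array([-0.33200743,  0.41190945,  0.79438135]), 'moment': array([-0.01218302, -0.02353119,  0.04082306]), 'opening': 1.0016679379422653}
scene 47.70276001823422 326.234445464157 235.5134601668008 [[ 3.50111797e-01 -5.33869036e-01  7.69678882e-01  1.55831895e+03]
 [ 9.36479826e-01  2.17626946e-01 -2.75034630e-01 -3.47722348e+02]
 [-2.06703917e-02  8.17081614e-01  5.76151343e-01  7.92333037e+02]
 [ 0.00000000e+00  0.00000000e+00  0.00000000e+00  1.00000000e+00]] ['image', 'vertical_fov', 'cx', 'cy', 'extrinsics', 'shot']
top 45.32441264943191 328.96607208989997 235.34710477191658 [[-2.64424641e-02  9.94217876e-01 -1.04075029e-01  4.77185995e+02]
 [-9.99612382e-01 -2.53905376e-02  1.14195330e-02  5.64482989e-01]
 [ 8.71098290e-03  1.04336648e-01  9.94503888e-01  1.20453905e+03]
 [ 0.00000000e+00  0.00000000e+00  0.00000000e+00  1.00000000e+00]] ['image', 'vertical_fov', 'cx', 'cy', 'extrinsics', 'shot']
wrist 63.10076272773892 309.83317169592794 241.24352523268215 [[ 4.19672185e-01  8.77578557e-01  2.31799771e-01  3.26649822e+02]
 [-9.07673229e-01  4.06356596e-01  1.04898173e-01 -5.35787622e+02]
 [-2.13697825e-03 -2.54421292e-01  9.67091123e-01  3.84533576e+02]
 [ 0.00000000e+00  0.00000000e+00  0.00000000e+00  1.00000000e+00]] ['image', 'vertical_fov', 'cx', 'cy', 'extrinsics', 'shot']
```

View pics/top0.png

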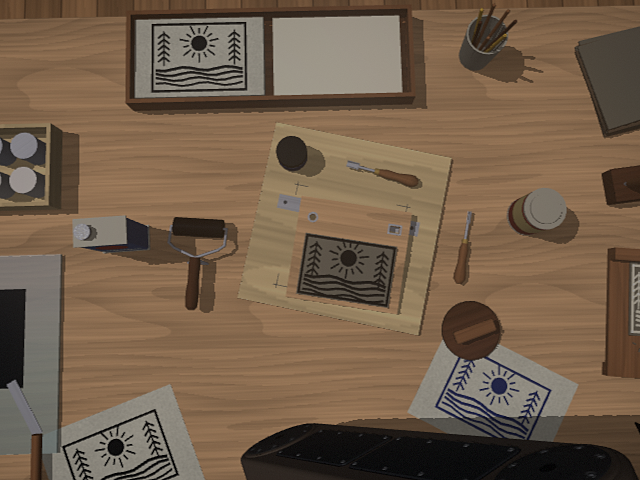

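View pics/scene0.png

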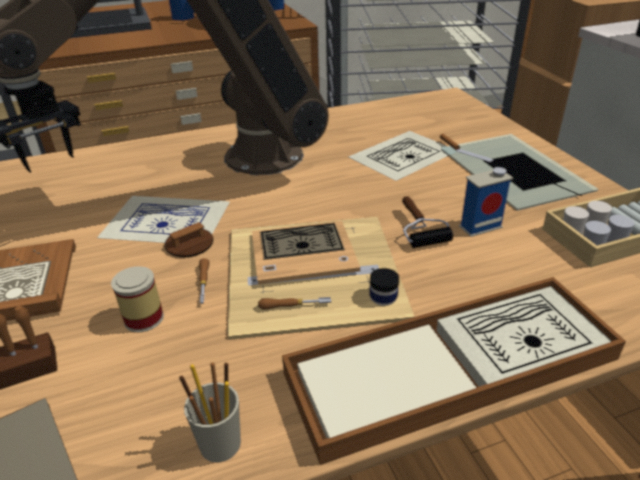

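```bash
cat > h.py <<'E'
import numpy as np, cv2
from cell import env, eyes, boxes_of, regions_of
def K(d):
    f=240/np.tan(np.radians(d["vertical_fov"]/2)); return f,d["cx"],d["cy"]
def ray(d,uv):
    f,cx,cy=K(d); uv=np.atleast_2d(uv).astype(float)
    v=np.c_[(uv[:,0]-cx)/f,-(uv[:,1]-cy)/f,-np.ones(len(uv))]
    E=d["extrinsics"]; return E[:3,3],v@E[:3,:3].T
def onz(d,uv,z):
    o,v=ray(d,uv); return o+v*((z-o[2])/v[:,2])[:,None]
def proj(d,P):
    f,cx,cy=K(d); E=d["extrinsics"]; c=(np.atleast_2d(P)-E[:3,3])@E[:3,:3]
    return np.c_[cx+f*c[:,0]/-c[:,2], cy+f*c[:,1]/c[:,2]]
def quad(m):
    c=max(cv2.findContours(m.astype(np.uint8),cv2.RETR_EXTERNAL,cv2.CHAIN_APPROX_NONE)[0],key=cv2.contourArea)
    return cv2.boxPoints(cv2.minAreaRect(c)), c
E
python3 - <<'E'
from h import *
d=eyes.read_camera("top")
im=d["image"][:,:,::-1]
cv2.imwrite("pics/top1.png",cv2.resize(im[110:345,225:465],None,fx=2.5*1.0,fy=2.5,interpolation=cv2.INTER_CUBIC))
for n in ["board","carrier","hole_round","hole_slot","pin_left","lino"]:
    try:
        r=regions_of(n,d)
        for q in r[:2]:
            b,c=quad(q["pixels"]); print(n,q["confidence"],q["bbox"],q["pixels"].sum()); print(b.round(1).tolist())
    except Exception as e: print(n,e)
for n in ["gouge_wide","gouge_fine","ink_jar","round_tin","square_tin","brayer","baren"]:
    for q in regions_of(n,d)[:1]:
        ys,xs=np.nonzero(q["pixels"]); print(n,q["confidence"],q["bbox"],onz(d,[xs.mean(),ys.mean()],20).round())
E
```

```text
board 0.89 [239.7, 122.5, 209.6, 214.3] 19652
[[236.89999389648438, 297.6000061035156], [273.8999938964844, 120.69999694824219], [453.8999938964844, 158.39999389648438], [416.8999938964844, 335.29998779296875]]
carrier 0.78 [285.9, 196.5, 128.8, 115.8] 11468
[[284.6000061035156, 296.79998779296875], [300.6000061035156, 194.39999389648438], [412.0, 211.8000030517578], [395.8999938964844, 314.29998779296875]]
hole_round 0.63 [286.7, 197.6, 123.7, 117.6] 11349
[[284.5, 297.0], [300.70001220703125, 194.89999389648438], [411.8999938964844, 212.60000610351562], [395.70001220703125, 314.70001220703125]]
hole_slot 0.74 [285.0, 199.8, 129.1, 111.5] 11307
[[284.8999938964844, 297.0], [300.1000061035156, 195.3000030517578], [411.5, 211.89999389648438], [396.29998779296875, 313.6000061035156]]
pin_left 0.62 [238.5, 120.9, 214.6, 215.7] 20141
[[235.89999389648438, 297.79998779296875], [272.70001220703125, 120.19999694824219], [454.1000061035156, 157.8000030517578], [417.29998779296875, 335.29998779296875]]
lino it knows: baren, board, brayer, carrier, gouge_fine, gouge_wide, hole_round, hole_slot, ink_jar, pin_left, pin_right, round_tin, square_tin, tail
gouge_wide 0.88 [347.1, 164.4, 72.5, 24.4] [[ 726. -141.   20.]]
gouge_fine 0.95 [451.8, 207.7, 18.4, 78.2] [[ 551. -287.   20.]]
ink_jar 0.93 [275.4, 139.0, 31.7, 33.9] [[777.  62.  20.]]
round_tin 0.69 [507.3, 185.8, 61.6, 53.0] [[ 640. -447.   20.]]
square_tin 0.97 [69.9, 212.3, 78.1, 41.0] [[615. 439.  20.]]
brayer 0.78 [170.6, 217.0, 54.4, 93.6] [[580. 260.  20.]]
baren 0.68 [443.0, 299.2, 57.5, 59.5] [[ 399. -296.   20.]]
```

View pics/top1.png

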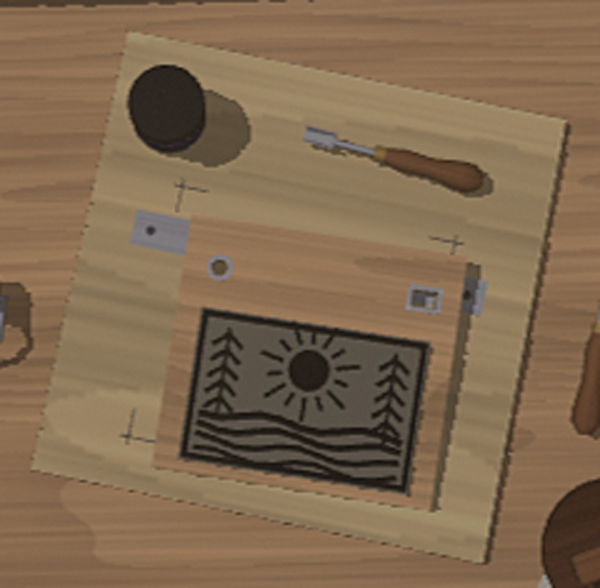

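```bash
python3 - <<'E'
from h import *
d=eyes.read_camera("top")
im=d["image"][:,:,::-1]
def crop(x0,y0,w,h,f,n):
    z=cv2.resize(im[y0:y0+h,x0:x0+w],None,fx=f,fy=f,interpolation=cv2.INTER_CUBIC)
    for k in range(0,w,10):
        cv2.putText(z,str(x0+k),(k*f,10),0,.35,(0,0,255)); cv2.line(z,(k*f,12),(k*f,18),(0,0,255))
    for k in range(0,h,10):
        cv2.putText(z,str(y0+k),(0,k*f+4),0,.35,(0,0,255))
    cv2.imwrite(n,z)
crop(270,180,150,75,5,"pics/c1.png")
crop(270,250,150,75,5,"pics/c2.png")
E
```

```text
(no output)
```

View pics/c1.png

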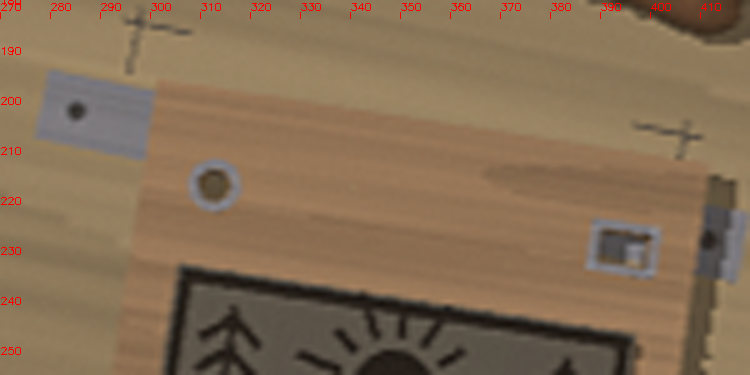

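View pics/c2.png

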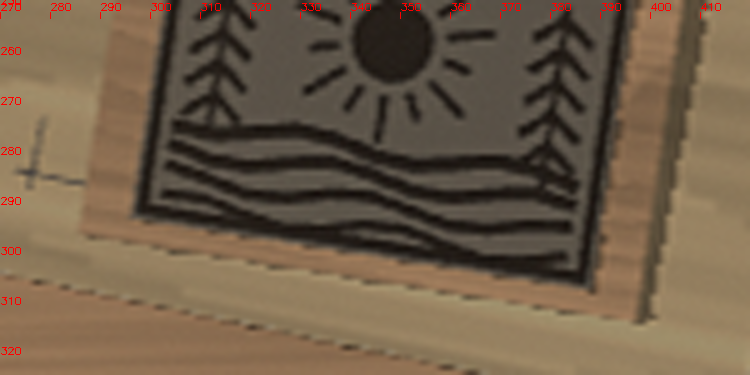

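```bash
cat >> h.py <<'E'
from scipy.optimize import least_squares
def Rz(a): c,s=np.cos(a),np.sin(a); return np.array([[c,-s,0],[s,c,0],[0,0,1]])
def Ry(a): c,s=np.cos(a),np.sin(a); return np.array([[c,0,s],[0,1,0],[-s,0,c]])
def b2w(b,P): return np.atleast_2d(P)@Rz(b[2]).T+[b[0],b[1],0]
def fit_board(d,P,uv,loss='soft_l1'):
    r=least_squares(lambda b:(proj(d,b2w(b,P))-uv).ravel(),[600,-80,-.2],loss=loss,x_scale=[10,10,.05]); return r
def car_pose(c,b,tilt=None):
    # c=(x,y,yaw) of tail-mid in board frame projection; tilt pivot at tail edge
    return c
def c2w(c,b,P,flat=False):
    # c: carrier centre (board x,y) and yaw in board; tilt about tail edge
    t=0 if flat else np.arctan2(10,25-(c[0]-105))
    Q=(np.atleast_2d(P)-[-105,0,0])@Ry(-t).T+[-105,0,0]
    Q=Q@Rz(c[2]).T+[c[0],c[1],12]
    return b2w(b,Q)
def fit_car(d,b,P,uv,flat=False):
    return least_squares(lambda c:(proj(d,c2w(c,b,P,flat))-uv).ravel(),[-60,-20,0],loss='soft_l1',x_scale=[10,10,.05])
CP=np.array([[105,115,12],[105,-115,12],[-105,115,12],[-105,-115,12],[65,85,12],[65,-85,12]],float)
E
python3 - <<'E'
from h import *
d=eyes.read_camera("top")
P=[[65,115,12],[65,-115,12],[-145,115,12],[190,190,12],[190,-190,12],[-190,190,12]]
uv=np.array([[297,184.5],[406,207],[275.5,284.5],[225+127/2.5,110+33/2.5],[225+568/2.5,110+121/2.5],[225+32/2.5,110+470/2.5]])
r=fit_board(d,P,uv); b=r.x; print(b, r.fun.reshape(-1,2).round(1).tolist())
print("pins px",proj(d,b2w(b,[[25,85,17],[25,-85,17],[25,150,12],[25,-150,12]])).round(1))
uc=np.array([[301.5,196.5],[411.5,213],[286,297],[398,314],[313,217],[394.5,230]])
for k in [slice(0,6),slice(4,6),slice(0,4)]:
    r=fit_car(d,b,CP[k],uc[k]); c=r.x; print(c, np.degrees(c[2]),r.fun.reshape(-1,2).round(1).tolist())
E
```

```text
[ 6.18666602e+02 -4.84833290e+01 -2.29459812e-01] [[1.3, 1.4], [-0.5, 0.9], [1.7, -0.5], [0.1, -1.0], [-0.9, -0.5], [-0.8, 0.1]]
pins px [[308.2 206.9]
 [388.1 223.2]
 [278.  201. ]
 [418.3 229.8]]
[-5.63070773e+01 -1.82405634e+01  5.45533839e-02] 3.125678653463616 [[-0.1, -0.4], [0.5, -0.4], [-0.1, 0.4], [-0.5, 0.2], [-0.1, 0.4], [0.3, -0.3]]
[-5.62571075e+01 -1.73778304e+01  4.46761227e-02] 2.559753277528894 [[-0.1, -0.0], [0.1, 0.0]]
[-5.63492568e+01 -1.83635703e+01  5.58437680e-02] 3.199612219315582 [[-0.1, -0.3], [0.5, -0.4], [0.0, 0.5], [-0.4, 0.2]]
```

```bash
cat >> h.py <<'E'
def plan(tx,ty,tz,tyaw,n,op,rotate=True):
    s=env.state(); p=s["eef_pos"].copy(); yaw=s["tcp_rot"][2]
    dy=(tyaw-yaw+np.pi)%(2*np.pi)-np.pi; T=np.array([tx,ty,tz]); step=(T-p)/n
    for i in range(n):
        x=np.array([np.cos(yaw),np.sin(yaw),0]); y=np.array([np.sin(yaw),-np.cos(yaw),0])
        print(f"{step@x:.1f} {step@y:.1f} {-step[2]:.1f} {-dy/n:.3f} {op}",end="; "); yaw+=dy/n
    print()
def err(bd,b,z=None):
    s=env.state(); w=np.array([b[0],b[1]]); p=s["eef_pos"]
    q=Rz(-b[2])@(p-[b[0],b[1],0]); print("t",s["t"],"tcp in board",q.round(1),"yaw rel",s["tcp_rot"][2]-b[2],"F",s["ft_force"].round(1),"op",s["opening"])
E
python3 - <<'E'
from h import *
d=eyes.read_camera("top")
uv=np.array([[297,184.5],[406,207],[275.5,284.5],[225+127/2.5,110+33/2.5],[225+568/2.5,110+121/2.5],[225+32/2.5,110+470/2.5]])
for o in [0,3,4]:
    P=[[65+o,115+o,12],[65+o,-115-o,12],[-145-o,115+o,12],[190,190,12],[190,-190,12],[-190,190,12]]
    r=fit_board(d,P,uv); b=r.x; print(o,b, r.cost,r.fun.reshape(-1,2).round(1).tolist())
    uc=np.array([[301.5,196.5],[411.5,213],[286,297],[398,314],[313,217],[394.5,230]])
    r=fit_car(d,b,CP,uc); print(r.x)
plan(523,-196,120,1.34,12,95)
E
```

```text
0 [ 6.18666602e+02 -4.84833290e+01 -2.29459812e-01] 4.120970842450889 [[1.3, 1.4], [-0.5, 0.9], [1.7, -0.5], [0.1, -1.0], [-0.9, -0.5], [-0.8, 0.1]]
[-5.63070773e+01 -1.82405634e+01  5.45533839e-02]
3 [ 6.18251961e+02 -4.86200400e+01 -2.30064005e-01] 1.908143758333948 [[0.2, -0.1], [1.2, 0.0], [0.0, 0.8], [0.3, -0.8], [-0.8, -0.3], [-0.8, 0.3]]
[-5.59235091e+01 -1.80465993e+01  5.51587814e-02]
4 [ 6.17902305e+02 -4.90604116e+01 -2.29616823e-01] 2.852913343554519 [[0.1, -0.4], [2.0, -0.2], [-0.3, 1.4], [0.4, -0.7], [-0.6, -0.2], [-0.6, 0.5]]
[-5.56913263e+01 -1.75130034e+01  5.47123343e-02]
32.7 -18.9 7.9 -0.076 95; 34.0 -16.4 7.9 -0.076 95; 35.2 -13.8 7.9 -0.076 95; 36.1 -11.1 7.9 -0.076 95; 36.8 -8.4 7.9 -0.076 95; 37.4 -5.6 7.9 -0.076 95; 37.7 -2.7 7.9 -0.076 95; 37.8 0.1 7.9 -0.076 95; 37.7 3.0 7.9 -0.076 95; 37.3 5.8 7.9 -0.076 95; 36.8 8.6 7.9 -0.076 95; 36.0 11.4 7.9 -0.076 95;
```

Request:
{"method": "send_rows", "body": {
  "plan": "33 -19 8 -0.076 95; 34 -16 8 -0.076 95; 35 -14 8 -0.076 95; 36 -11 8 -0.076 95; 37 -8 8 -0.076 95; 37 -6 8 -0.076 95; 38 -3 8 -0.076 95; 38 0 8 -0.076 95"
}}

```text
t: 1.75
eef_pos: [437.7, -313.7, 149.0]
tcp_rot: [3.137, 0.003, 1.057]
ft_force: [0.2, -0.3, -0.3]
opening: 0.999
```

```bash
python3 - <<'E'
from h import *
b=[618.3,-48.6,-.230]; err(0,b)
plan(523,-196,120,1.341,6,95)
E
```

```text
t 1.75 tcp in board [-115.4 -299.3  149. ] yaw rel 1.2872584843364887 F [ 0.2 -0.3 -0.3] op 0.9987591183277962
24.1 2.7 4.8 -0.047 95; 23.9 3.9 4.8 -0.047 95; 23.7 5.0 4.8 -0.047 95; 23.4 6.1 4.8 -0.047 95; 23.1 7.2 4.8 -0.047 95; 22.8 8.3 4.8 -0.047 95;
```

Request:
{"method": "send_rows", "body": {
  "plan": "24 3 5 -0.05 95; 24 4 5 -0.05 95; 24 5 5 -0.05 95; 23 6 5 -0.05 95; 23 7 5 -0.05 95; 23 8 5 -0.05 95; 0 0 0 0 95"
}}

```text
t: 2.45
eef_pos: [526.2, -185.8, 117.1]
tcp_rot: [3.138, 0.004, 1.377]
ft_force: [0.1, -1.1, -0.0]
opening: 0.996
```

```bash
python3 - <<'E'
from h import *
b=[618.3,-48.6,-.230]; err(0,b)
plan(523,-196,17,1.341,6,95)
for n in ["top","wrist"]:
    d=eyes.read_camera(n); cv2.imwrite(f"pics/{n}2.png",d["image"][:,:,::-1])
E
```

```text
t 2.45 tcp in board [ -58.4 -154.5  117.1] yaw rel 1.6074226567074543 F [ 0.1 -1.1 -0. ] op 0.9961543491490342
-1.8 -0.2 16.7 0.006 95; -1.8 -0.2 16.7 0.006 95; -1.8 -0.2 16.7 0.006 95; -1.8 -0.2 16.7 0.006 95; -1.8 -0.2 16.7 0.006 95; -1.8 -0.1 16.7 0.006 95;
```

View pics/wrist2.png

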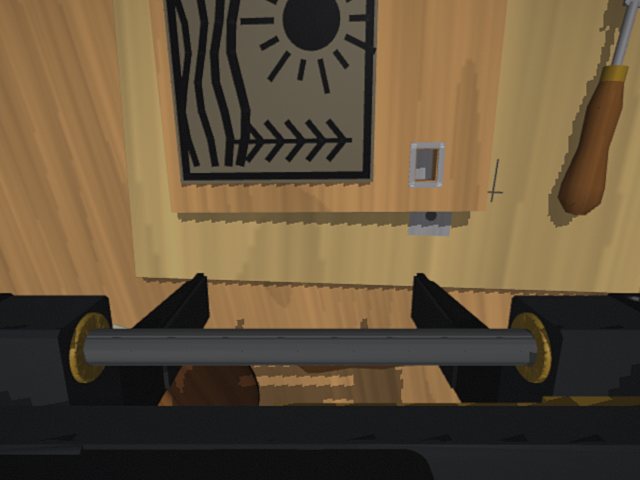

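View pics/top2.png

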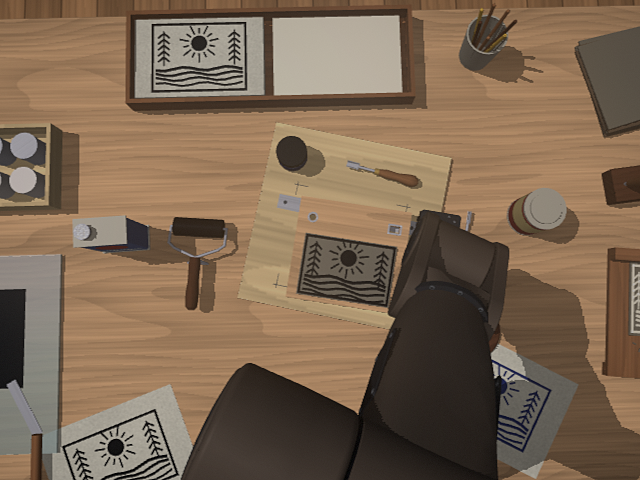

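Request:
{"method": "send_rows", "body": {
  "plan": "-5 0 15 0.018 95; -4 0 20 0.018 95; 0 0 20 0 95; 0 0 20 0 95; 0 0 14 0 95; 0 0 6 0 95; 0 0 0 0 95"
}}

```text
t: 3.25
eef_pos: [522.2, -204.4, 22.3]
tcp_rot: [3.132, 0.006, 1.324]
ft_force: [0.3, -0.3, 1.1]
opening: 0.997
```

```bash
python3 - <<'E'
from h import *
b=[618.3,-48.6,-.230]; err(0,b)
for n in ["top","wrist"]:
    d=eyes.read_camera(n); cv2.imwrite(f"pics/{n}3.png",d["image"][:,:,::-1])
E
```

```text
t 3.25 tcp in board [ -58.  -173.6   22.3] yaw rel 1.5542192359749132 F [ 0.3 -0.3  1.1] op 0.9972400410539214
```

View pics/wrist3.png

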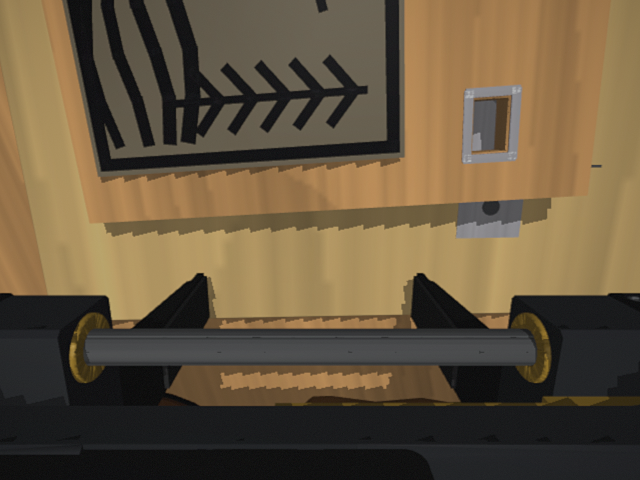

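Request:
{"method": "send_rows", "body": {
  "plan": "4 0 3 -0.017 95; 5 0 2 0 95; 5 0 0 0 95; 5 0 0 0 95; 4 0 0 0 95; 4 0 0 0 95; 4 0 0 0 95"
}}

```text
t: 4.05
eef_pos: [531.1, -172.2, 20.0]
tcp_rot: [3.128, 0.008, 1.344]
ft_force: [-1.9, -2.6, -0.5]
opening: 0.997
```

```bash
python3 - <<'E'
from h import *
b=[618.3,-48.6,-.230]; err(0,b)
for n in ["top","wrist"]:
    d=eyes.read_camera(n); cv2.imwrite(f"pics/{n}4.png",d["image"][:,:,::-1])
E
```

```text
t 4.05 tcp in board [ -56.7 -140.2   20. ] yaw rel 1.5743475680661598 F [-1.9 -2.6 -0.5] op 0.9973813346202363
```

View pics/wrist4.png

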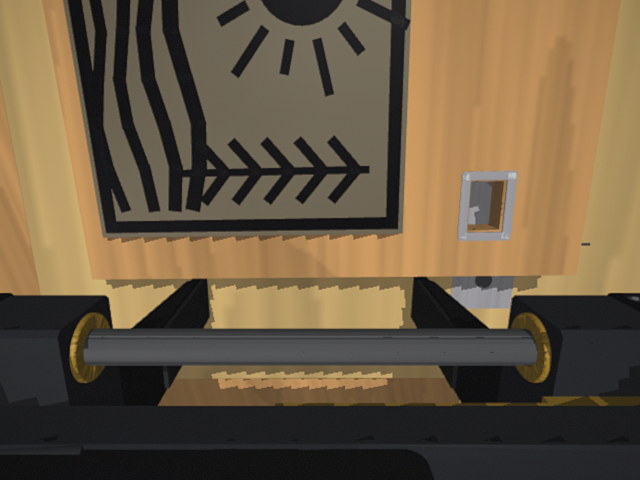

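Request:
{"method": "send_rows", "body": {
  "plan": "3 0 2 0 95; 3 0 2 0 95; 3 0 0 0 95; 2 0 0 0 95; 0 0 0 0 95"
}}

```text
t: 4.65
eef_pos: [534.6, -163.3, 16.8]
tcp_rot: [3.125, 0.01, 1.345]
ft_force: [-0.5, -1.0, 0.2]
opening: 1.001
```

```bash
python3 - <<'E'
from h import *
b=[618.3,-48.6,-.230]; err(0,b)
for n in ["top","wrist"]:
    d=eyes.read_camera(n); cv2.imwrite(f"pics/{n}5.png",d["image"][:,:,::-1])
    if n=="top":
        im=d["image"][:,:,::-1]
        def crop(x0,y0,w,h,f,nn):
            z=cv2.resize(im[y0:y0+h,x0:x0+w],None,fx=f,fy=f,interpolation=cv2.INTER_CUBIC)
            for k in range(0,w,10):
                cv2.putText(z,str(x0+k),(k*f,10),0,.35,(0,0,255)); cv2.line(z,(k*f,12),(k*f,18),(0,0,255))
            for k in range(0,h,10):
                cv2.putText(z,str(y0+k),(0,k*f+4),0,.35,(0,0,255))
            cv2.imwrite(nn,z)
        crop(265,180,155,140,5,"pics/c5.png")
E
```

```text
t 4.65 tcp in board [ -55.4 -130.7   16.8] yaw rel 1.5749079573972402 F [-0.5 -1.   0.2] op 1.0006885015804452
```

View pics/c5.png

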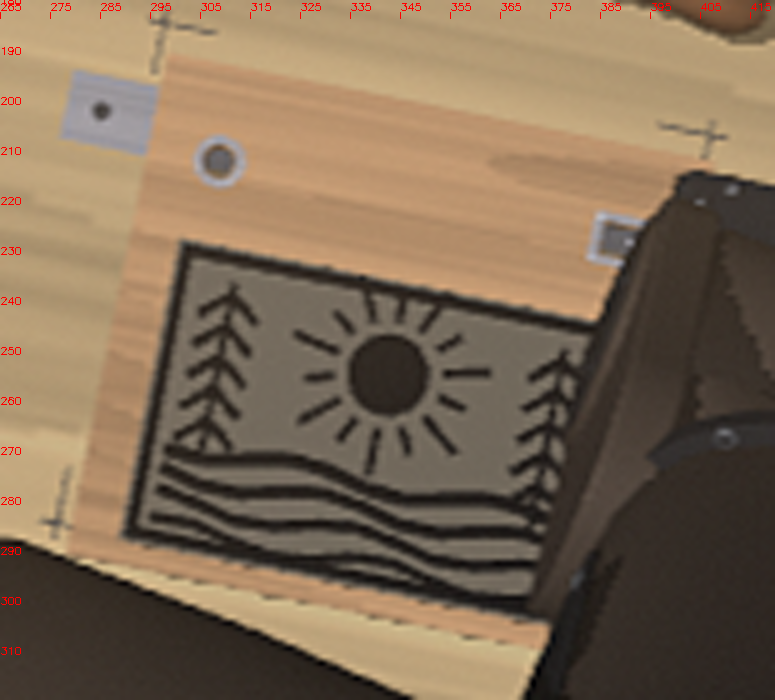

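View pics/wrist5.png

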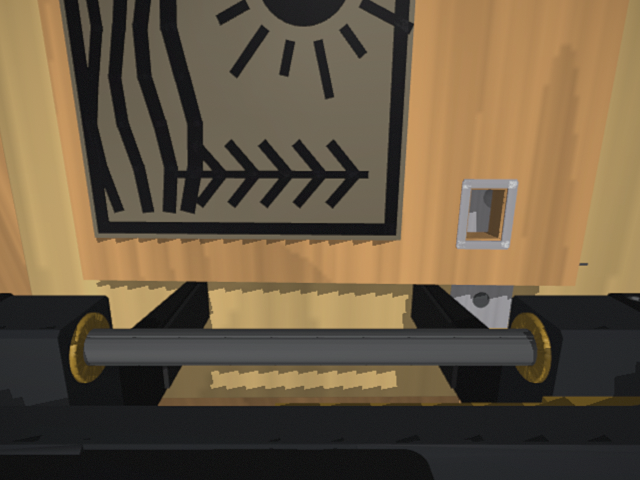

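```bash
python3 - <<'E'
from h import *
b=[618.3,-48.6,-.230]
d=eyes.read_camera("top")
uc=np.array([[301.5,196.5],[411.5,213],[286,297],[398,314],[313,217],[394.5,230]])
c=fit_car(d,b,CP,uc).x; print(c)
def L(o): return np.array([[63,95,15.2],[63,-95,15.2],[-63,95,15.2],[-63,-95,15.2]])+[o[0],o[1],0]
ul=np.array([[305.5,233.5],[396,247],[297.2,293],[388,307]])
r=least_squares(lambda o:(proj(d,c2w(c,b,L(o)))-ul).ravel(),[-20,0]); print(r.x,r.fun.round(1)); o=r.x
P=np.r_[CP[[0,2,4]],L(o)[[0,2]]]; u=np.array([[298.5,191],[279,290.5],[308.8,212],[301.5,229],[290.5,287]])
r=fit_car(d,b,P,u); print(r.x,np.degrees(r.x[2]),r.fun.reshape(-1,2).round(1).tolist())
E
```

```text
[-5.59668689e+01 -1.80735200e+01  5.50946402e-02]
[-31.4454111    0.69213152] [-0.2 -0.8  1.1 -0.6 -1.2  0.8  0.3  0.7]
[-4.98278824e+01 -6.45736028e+00  2.05594361e-02] 1.1779689151086334 [[0.1, -0.5], [0.6, 0.6], [0.5, 0.2], [-0.4, -1.9], [-0.8, 0.8]]
```

Request:
{"method": "send_rows", "body": {
  "plan": "2 0 0 0.004 95; 2 0 0 0 95; 2 0 0 0 95; 1 0 0 0 95; 0 0 0 0 95"
}}

```text
t: 5.3
eef_pos: [536.3, -156.6, 16.8]
tcp_rot: [3.124, 0.011, 1.341]
ft_force: [-0.4, -4.0, 0.9]
opening: 0.997
```

```bash
cat >> h.py <<'E'
def crop(im,x0,y0,w,h,f,nn):
    z=cv2.resize(im[y0:y0+h,x0:x0+w,::-1],None,fx=f,fy=f,interpolation=cv2.INTER_CUBIC)
    for k in range(0,w,10):
        cv2.putText(z,str(x0+k),(k*f,10),0,.35,(0,0,255)); cv2.line(z,(k*f,12),(k*f,18),(0,0,255))
    for k in range(0,h,10):
        cv2.putText(z,str(y0+k),(0,k*f+4),0,.35,(0,0,255))
    cv2.imwrite(nn,z)
E
python3 - <<'E'
from h import *
b=[618.3,-48.6,-.230]; err(0,b)
d=eyes.read_camera("top");crop(d["image"],265,180,155,118,5,"pics/c6.png")
d=eyes.read_camera("wrist"); cv2.imwrite(f"pics/wrist6.png",d["image"][:,:,::-1])
E
```

```text
t 5.3 tcp in board [ -55.2 -123.9   16.8] yaw rel 1.5706825756476914 F [-0.4 -4.   0.9] op 0.9972514724684836
```

View pics/c6.png

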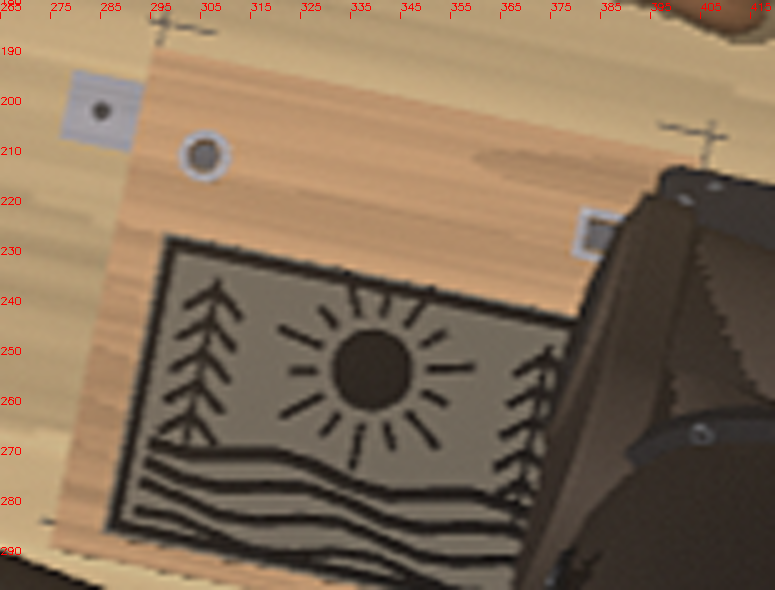

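View pics/wrist6.png

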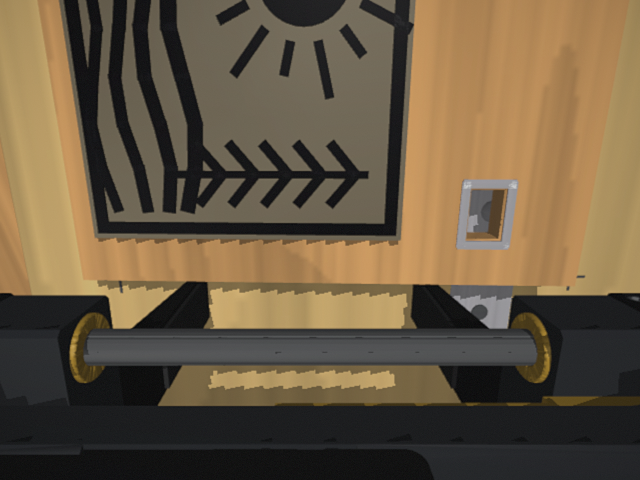

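```bash
python3 - <<'E'
from h import *
b=[618.3,-48.6,-.230]
d=eyes.read_camera("top")
P=CP[[0,2,4]]; u=np.array([[295.3,190],[275.5,289.5],[305.7,211]])
r=fit_car(d,b,P,u); print(r.x,np.degrees(r.x[2]),r.fun.reshape(-1,2).round(1).tolist())
# overlay for check
from h import *
im=d["image"].copy()
c=r.x
for cc,col in ((c,(255,0,0)),):
  for ring in (CP[[0,1,3,2]],):
    q=proj(d,c2w(cc,b,ring)); cv2.polylines(im,[(q*16).astype(np.int32)],True,col,1,shift=4)
q=proj(d,c2w(c,b,CP[4:]))
for p in q: cv2.circle(im,tuple((p*16).astype(int)),32,(0,0,255),1,shift=4)
crop(im,265,180,155,118,5,"pics/o6.png")
d=eyes.read_camera("wrist"); im=d["image"].copy()
q=proj(d,c2w(c,b,CP[[0,1,3,2]])); cv2.polylines(im,[(q).astype(np.int32)],True,(255,0,0),1)
for p in proj(d,b2w(b,[[25,-85,22],[25,-85,12],[65,-115,12],[-145,-115,12]])): cv2.circle(im,tuple(p.astype(int)),4,(0,255,0),1)
for p in proj(d,c2w(c,b,CP[5:])): cv2.circle(im,tuple(p.astype(int)),4,(0,0,255),1)
cv2.imwrite("pics/ow6.png",im[:,:,::-1])
E
```

```text
[-4.99288245e+01  1.48659435e+00  1.25821358e-02] 0.7209032800874605 [[-0.0, -0.6], [-0.1, 0.3], [0.1, 0.2]]
```

View pics/ow6.png

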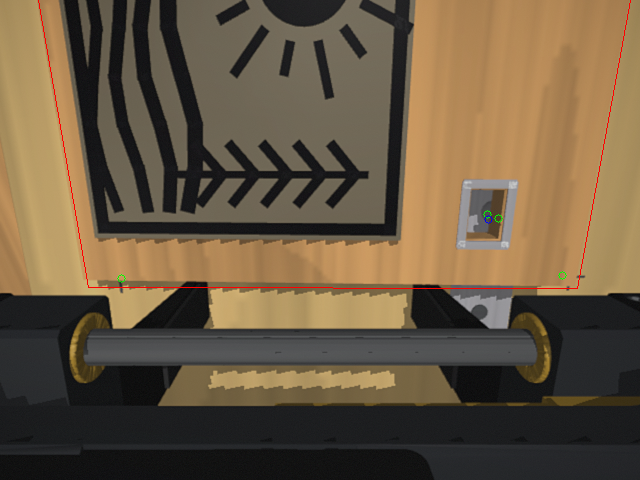

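View pics/o6.png

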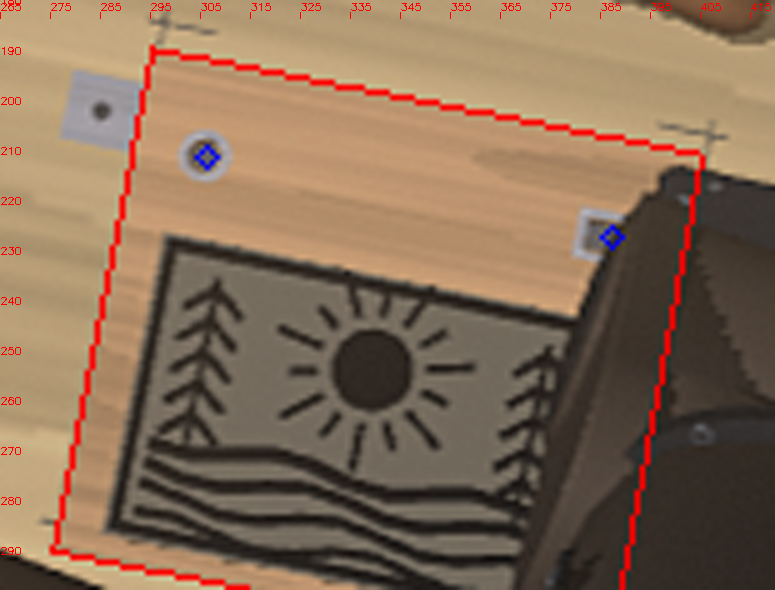

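Request:
{"method": "send_rows", "body": {
  "plan": "-8 0 0 0 95; -15 0 -5 0 95; -10 0 -30 0 95; 0 0 -40 0 95; 0 0 -15 0 95"
}}

```text
t: 6.0
eef_pos: [525.4, -190.9, 108.2]
tcp_rot: [3.13, 0.008, 1.339]
ft_force: [0.5, -0.9, -1.0]
opening: 1.001
```

```bash
python3 - <<'E'
from h import *
b=[618.3,-48.6,-.230]; err(0,b)
p=b2w(b,[-195,0,0])[0]; print(p)
plan(p[0],p[1],110,-.23,14,95)
E
```

```text
t 6.0 tcp in board [ -58.  -159.7  108.2] yaw rel 1.5692716086100362 F [ 0.5 -0.9 -1. ] op 1.0014120377699838
[428.43505297  -4.14438291   0.        ]
11.4 -9.8 -0.1 0.112 95; 10.2 -11.0 -0.1 0.112 95; 8.9 -12.1 -0.1 0.112 95; 7.5 -13.0 -0.1 0.112 95; 6.0 -13.8 -0.1 0.112 95; 4.4 -14.4 -0.1 0.112 95; 2.8 -14.8 -0.1 0.112 95; 1.1 -15.0 -0.1 0.112 95; -0.5 -15.0 -0.1 0.112 95; -2.2 -14.9 -0.1 0.112 95; -3.9 -14.5 -0.1 0.112 95; -5.5 -14.0 -0.1 0.112 95; -7.0 -13.3 -0.1 0.112 95; -8.4 -12.4 -0.1 0.112 95;
```

Request:
{"method": "send_rows", "body": {
  "plan": "11 -10 0 0.112 95; 10 -11 0 0.112 95; 9 -12 0 0.112 95; 7 -13 0 0.112 95; 6 -14 0 0.112 95; 4 -14 0 0.112 95; 3 -15 0 0.112 95; 1 -15 0 0.112 95"
}}

```text
t: 6.8
eef_pos: [469.2, -90.5, 112.4]
tcp_rot: [3.122, -0.012, 0.401]
ft_force: [1.3, -0.4, 0.1]
opening: 0.995
```

```bash
python3 - <<'E'
from h import *
b=[618.3,-48.6,-.230]; err(0,b)
p=b2w(b,[-195,0,0])[0]; print(p)
plan(p[0],p[1],100,-.23,7,95)
d=eyes.read_camera("top");crop(d["image"],265,180,155,118,5,"pics/c7.png")
E
```

```text
t 6.8 tcp in board [-135.7  -74.8  112.4] yaw rel 0.6310102537162723 F [ 1.3 -0.4  0.1] op 0.9945075253290462
[428.43505297  -4.14438291   0.        ]
-0.5 -13.6 1.8 0.090 95; -1.8 -13.5 1.8 0.090 95; -3.0 -13.3 1.8 0.090 95; -4.2 -13.0 1.8 0.090 95; -5.3 -12.6 1.8 0.090 95; -6.4 -12.0 1.8 0.090 95; -7.5 -11.4 1.8 0.090 95;
```

View pics/c7.png

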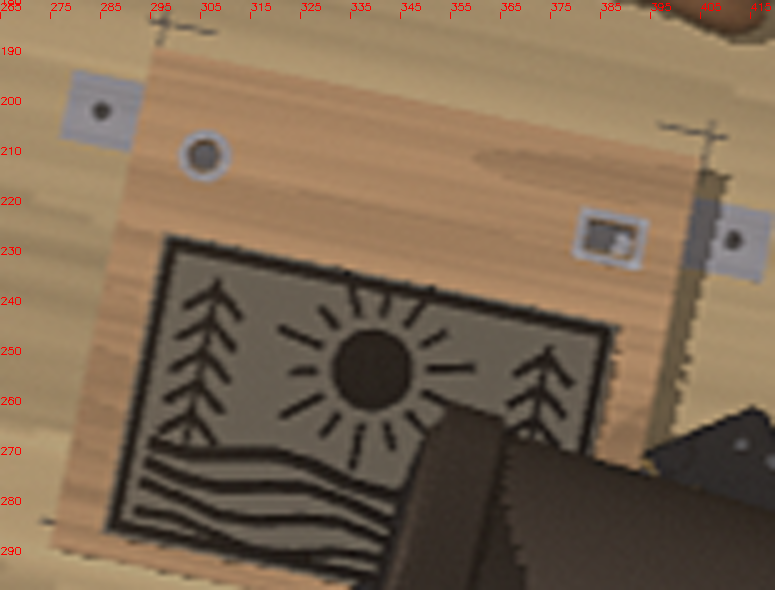

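Request:
{"method": "send_rows", "body": {
  "plan": "-1 -14 1 0.09 95; -2 -14 1 0.09 95; -3 -13 1 0.09 95; -4 -13 1 0.09 95; -6 -13 1 0.09 95; -7 -12 1 0.09 95; -8 -11 1 0.09 95; 0 0 0 0 95"
}}

```text
t: 7.65
eef_pos: [426.3, -5.8, 105.6]
tcp_rot: [3.135, -0.024, -0.246]
ft_force: [-0.5, 0.1, 0.4]
opening: 1.0
```

```bash
python3 - <<'E'
from h import *
b=[618.3,-48.6,-.230]; err(0,b)
p=b2w(b,[-195,0,0])[0]
plan(p[0],p[1],17,-.23,6,95)
d=eyes.read_camera("top")
P=CP[[0,2,4,5]]; u=np.array([[295.3,190],[275.5,289.5],[305.7,211],[387,227.5]])
r=fit_car(d,b,P,u); print(r.x,np.degrees(r.x[2]),r.fun.reshape(-1,2).round(1).tolist())
d=eyes.read_camera("wrist"); cv2.imwrite(f"pics/wrist8.png",d["image"][:,:,::-1])
E
```

```text
t 7.65 tcp in board [-196.7   -2.1  105.6] yaw rel -0.015735957854068977 F [-0.5  0.1  0.4] op 0.9997356020833993
0.3 -0.4 14.8 -0.003 95; 0.3 -0.4 14.8 -0.003 95; 0.3 -0.4 14.8 -0.003 95; 0.3 -0.4 14.8 -0.003 95; 0.3 -0.4 14.8 -0.003 95; 0.3 -0.3 14.8 -0.003 95; 
[-5.04958613e+01  1.55389931e+00  8.97163232e-03] 0.5140366672260444 [[0.1, -0.5], [-0.3, 0.3], [0.2, 0.3], [0.0, -0.2]]
```

View pics/wrist8.png

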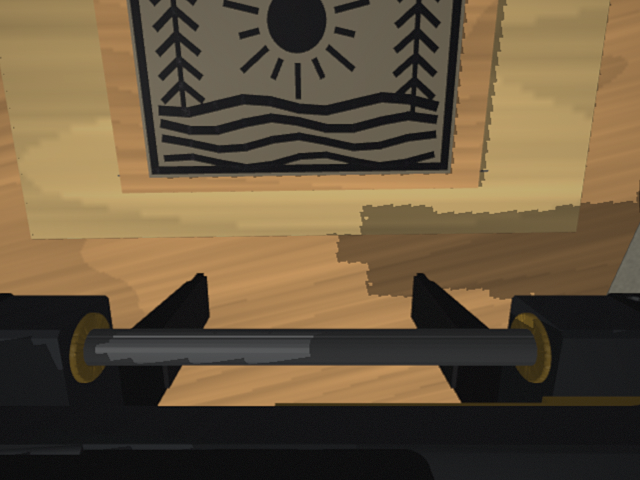

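Request:
{"method": "send_rows", "body": {
  "plan": "3 -1 15 -0.015 95; 3 -1 18 0 95; 3 -1 18 0 95; 3 0 18 0 95; 0 0 14 0 95; 0 0 5 0 95; 0 0 0 0 95"
}}

```text
t: 8.45
eef_pos: [447.8, -14.2, 16.2]
tcp_rot: [3.134, -0.032, -0.209]
ft_force: [-0.0, 0.2, 0.5]
opening: 0.997
```

```bash
python3 - <<'E'
from h import *
b=[618.3,-48.6,-.230]; err(0,b)
E
```

```text
t 8.45 tcp in board [-173.8   -5.3   16.2] yaw rel 0.02077112540698625 F [-0.   0.2  0.5] op 0.9974365851844929
```

Request:
{"method": "send_rows", "body": {
  "plan": "0 -5 0 0.021 95; 3 0 0 0 95; 3 0 0 0 95; 2 0 0 0 95; 2 0 0 0 95; 0 0 0 0 95"
}}

```text
t: 9.05
eef_pos: [459.5, -13.1, 18.3]
tcp_rot: [3.134, -0.032, -0.226]
ft_force: [-0.1, -0.0, 0.4]
opening: 0.997
```

```bash
python3 - <<'E'
from h import *
b=[618.3,-48.6,-.230]; err(0,b)
d=eyes.read_camera("top");crop(d["image"],265,170,155,118,5,"pics/c9.png")
d=eyes.read_camera("wrist"); cv2.imwrite(f"pics/wrist9.png",d["image"][:,:,::-1])
E
```

```text
t 9.05 tcp in board [-162.7   -1.6   18.3] yaw rel 0.0038837229196471423 F [-0.1 -0.   0.4] op 0.996784360051911
```

View pics/c9.png

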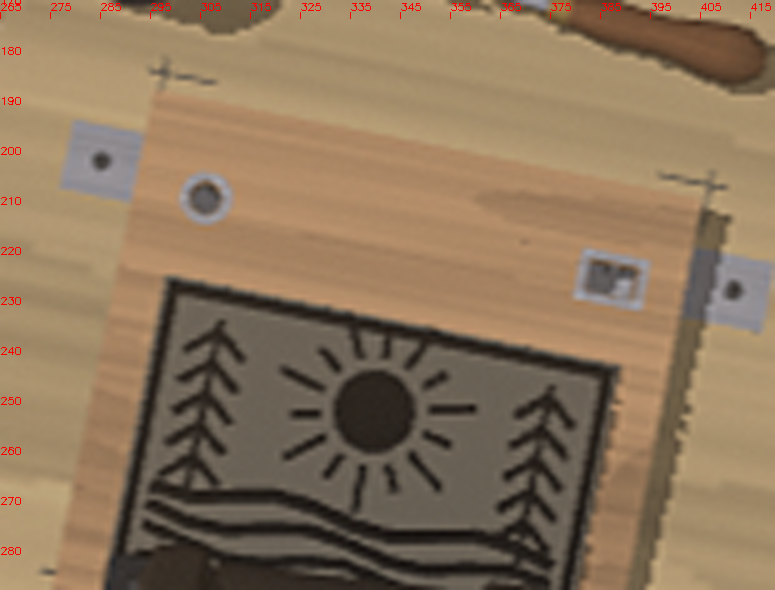

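View pics/wrist9.png

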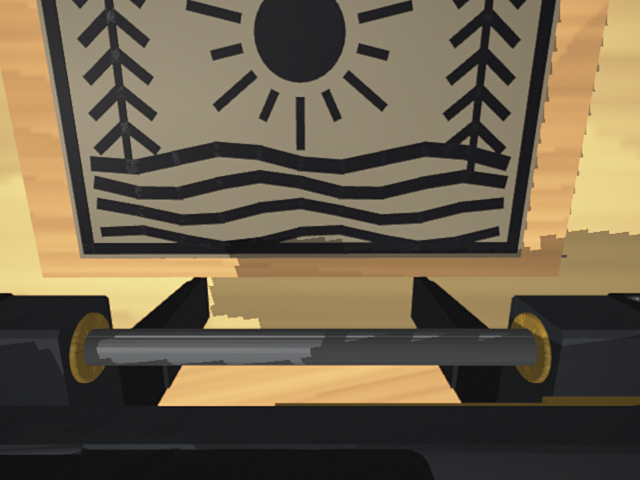

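Request:
{"method": "send_rows", "body": {
  "plan": "2 0 2 0.002 95; 2 0 1 0 95; 1 0 0 0 95; 0 0 0 0 95"
}}

```text
t: 9.55
eef_pos: [460.4, -13.3, 15.3]
tcp_rot: [3.133, -0.024, -0.227]
ft_force: [-0.2, -0.4, 0.1]
opening: 0.997
```

```bash
python3 - <<'E'
from h import *
b=[618.3,-48.6,-.230]; err(0,b)
d=eyes.read_camera("top");crop(d["image"],265,170,155,118,5,"pics/c10.png")
P=CP[[0,4,5]]; u=np.array([[295.8,188],[306,209.5],[387,225.5]])
r=fit_car(d,b,P,u); print(r.x,np.degrees(r.x[2]),r.fun.reshape(-1,2).round(1).tolist())
E
```

```text
t 9.55 tcp in board [-161.8   -1.6   15.3] yaw rel 0.0029279370110957548 F [-0.2 -0.4  0.1] op 0.9970646737907242
[-4.69620773e+01  1.95736921e+00  8.60458704e-03] 0.4930065215823681 [[-0.2, -0.2], [0.0, 0.1], [0.2, 0.1]]
```

View pics/c10.png

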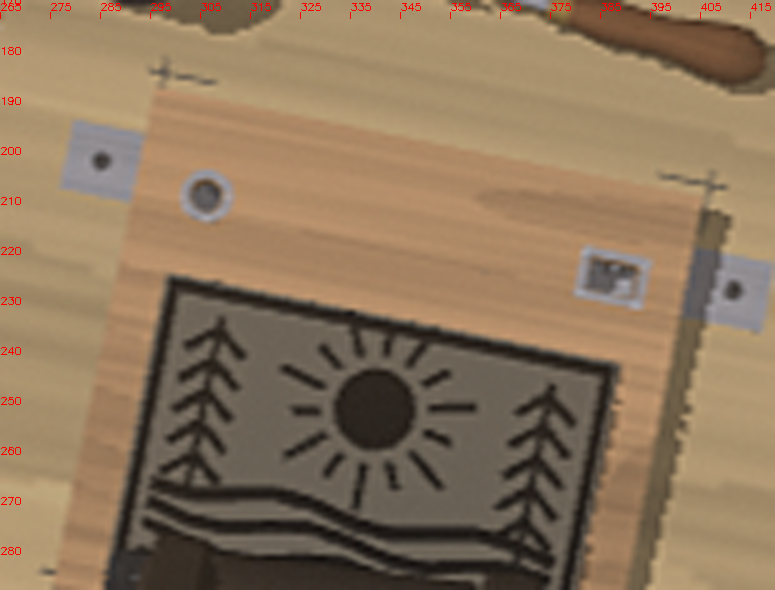

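```bash
python3 - <<'E'
from h import *
b=[618.3,-48.6,-.230]
d=eyes.read_camera("top")
w=onz(d,[[285.2,202.2],[411.5,228]],12); q=(w-[b[0],b[1],0])@Rz(b[2]); print(q.round(1))
s=eyes.read_camera("scene"); crop(s["image"],225,210,190,130,4,"pics/s10.png")
E
```

```text
[[  25.9  134.8   12. ]
 [  26.2 -135.1   12. ]]
```

View pics/s10.png

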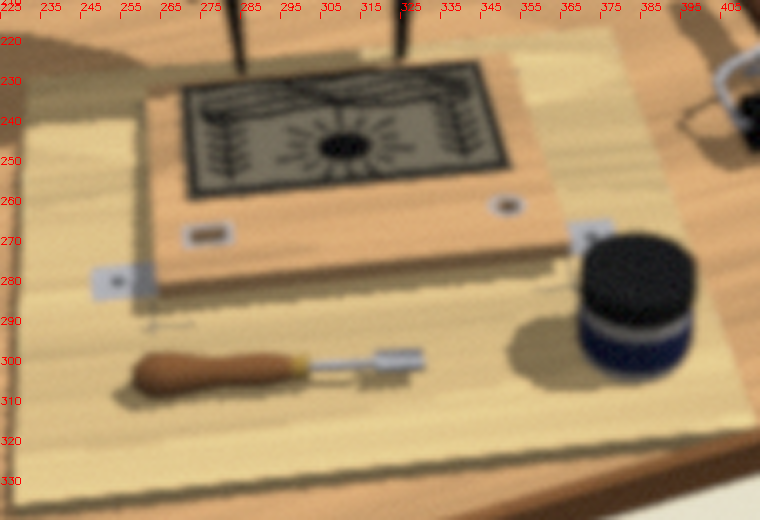

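Request:
{"method": "send_rows", "body": {
  "plan": "2 0 -1 0.003 95; 2 0 0 0.003 95; 2 0 0 0 95; 0 0 0 0 95"
}}

```text
t: 10.1
eef_pos: [467.2, -14.9, 16.5]
tcp_rot: [3.134, -0.025, -0.234]
ft_force: [-3.7, 1.4, -0.0]
opening: 0.997
```

```bash
python3 - <<'E'
from h import *
b=[619.3,-48.8,-.230]; err(0,b)
d=eyes.read_camera("top");crop(d["image"],265,170,155,118,5,"pics/c11.png")
E
```

```text
t 10.1 tcp in board [-155.9   -1.7   16.5] yaw rel -0.003834318405950582 F [-3.7  1.4 -0. ] op 0.9972401233915098
```

View pics/c11.png

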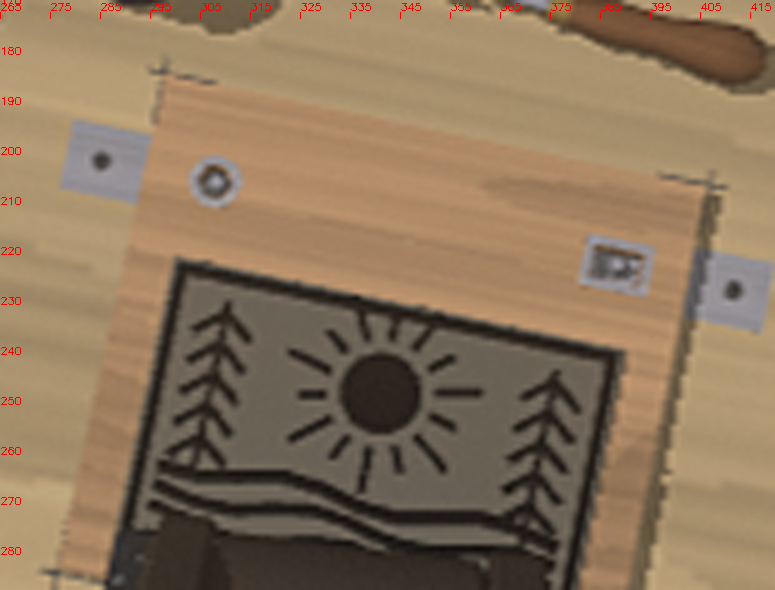

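Request:
{"method": "send_rows", "body": {
  "plan": "-8 0 0 0 95; -12 0 -3 0 95; -10 0 -20 0 95; 0 0 -40 0 95; 0 0 -40 0 95; 0 0 -40 0 95; 0 0 0 0 95"
}}

```text
t: 10.85
eef_pos: [428.9, -4.7, 163.3]
tcp_rot: [3.134, -0.025, -0.234]
ft_force: [0.8, -0.0, -0.3]
opening: 0.999
```

```bash
python3 - <<'E'
from h import *
b=[619.3,-48.8,-.230]; err(0,b)
d=eyes.read_camera("top");crop(d["image"],265,170,155,118,5,"pics/c12.png")
im=d["image"].copy()
for p in proj(d,b2w(b,np.array([[65,115,24],[65,-115,24],[-145,115,24],[-145,-115,24],[25,85,24],[25,-85,24]]))): cv2.circle(im,tuple((p*16).astype(int)),16,(255,0,0),1,shift=4)
crop(im,265,180,155,140,5,"pics/c12o.png")
s=eyes.read_camera("scene"); crop(s["image"],225,210,190,130,4,"pics/s12.png")
d=eyes.read_camera("wrist"); cv2.imwrite(f"pics/wrist12.png",d["image"][:,:,::-1])
E
```

```text
t 10.85 tcp in board [-195.4   -0.4  163.3] yaw rel -0.0036805492661431127 F [ 0.8 -0.  -0.3] op 0.9988731370276652
```

View pics/c12o.png

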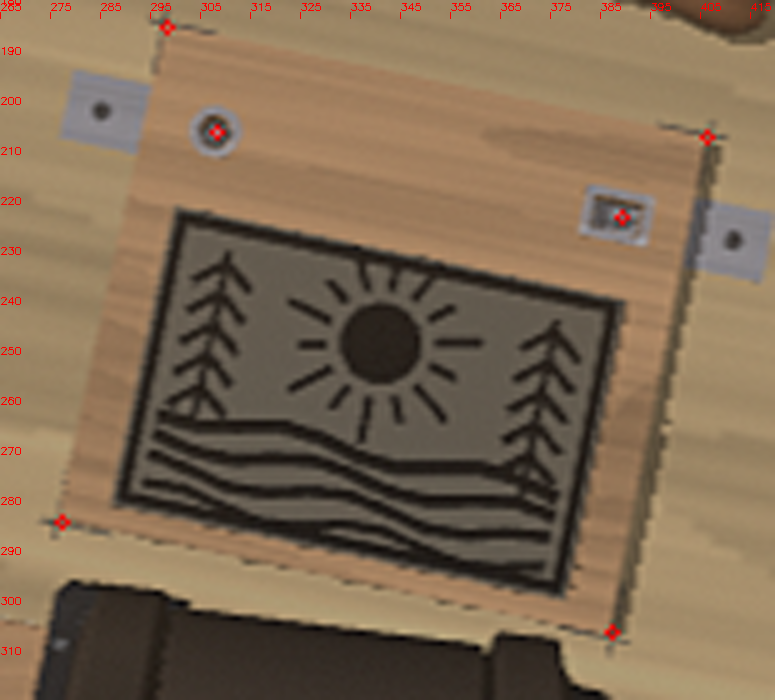

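View pics/s12.png

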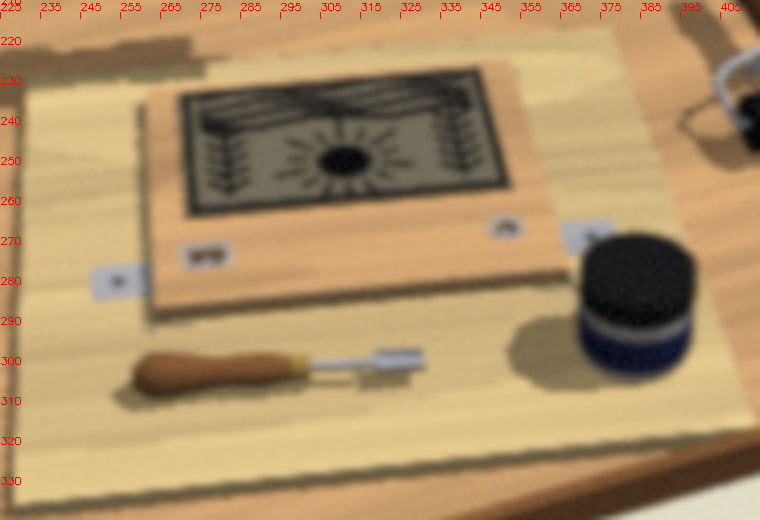

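View pics/wrist12.png

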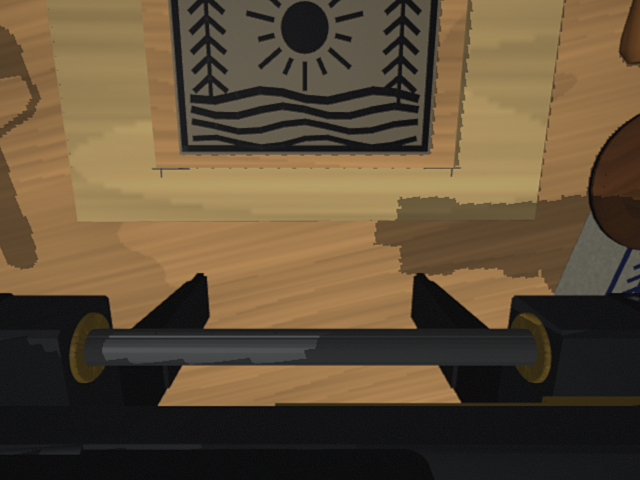

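Request:
{"method": "send_rows", "body": {
  "plan": "20 0 -10 0 95; 25 0 -10 0 95; 25 0 0 0 95; 25 0 0 0 95; 20 0 0 0 95; 10 0 0 0 95; 0 0 0 0 95"
}}

```text
t: 11.7
eef_pos: [547.2, -33.5, 168.5]
tcp_rot: [3.132, 0.003, -0.234]
ft_force: [-0.4, 0.0, -0.7]
opening: 0.997
```

```bash
python3 - <<'E'
from h import *
b=[619.3,-48.8,-.230]; err(0,b)
d=eyes.read_camera("wrist"); cv2.imwrite(f"pics/wrist13.png",d["image"][:,:,::-1])
im=d["image"].copy()
for z,col in ((24,(255,0,0)),(34,(0,255,0))):
  for p in proj(d,b2w(b,np.array([[65,115,z],[65,-115,z],[25,85,z],[25,-85,z]]))): cv2.circle(im,tuple(p.astype(int)),3,col,1)
cv2.imwrite(f"pics/wrist13o.png",im[:,:,::-1])
E
```

```text
t 11.7 tcp in board [-73.7  -1.5 168.5] yaw rel -0.00419108580143332 F [-0.4  0.  -0.7] op 0.9973504779908603
```

View pics/wrist13o.png

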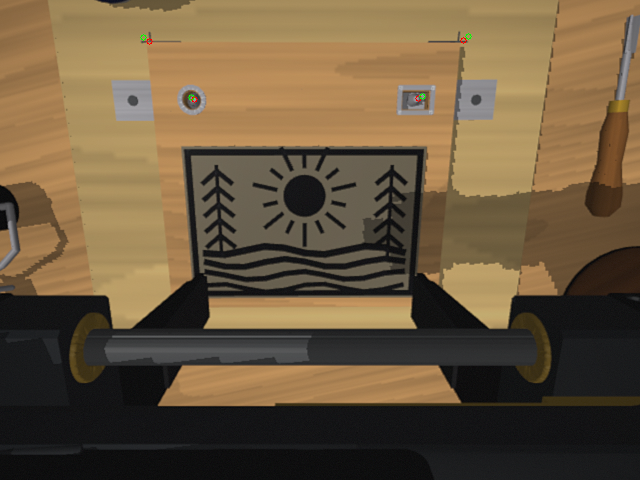

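```bash
python3 - <<'E'
from h import *
d=eyes.read_camera("wrist"); im=d["image"]
a=cv2.resize(im[30:130,100:260,::-1],None,fx=5,fy=5,interpolation=cv2.INTER_CUBIC)[:300*2]
crop(im,100,30,150,100,5,"pics/w14a.png"); crop(im,380,30,120,100,5,"pics/w14b.png")
E
```

```text
(no output)
```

View pics/w14a.png

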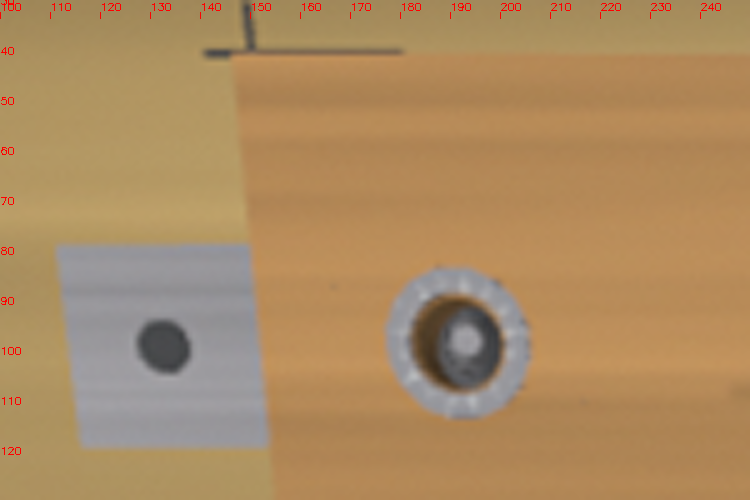

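View pics/w14b.png

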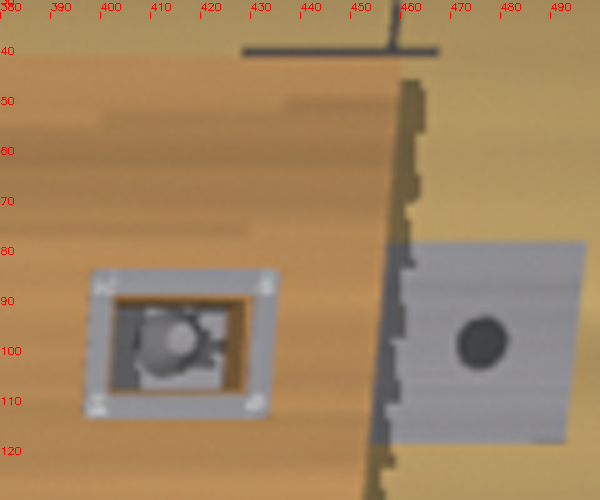

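```bash
python3 - <<'E'
from cell import job_done
print(job_done())
E
```

```text
the job is handed in; nothing more can be done
None
```

The carrier is home on both register pins and lies flat, as far as the camera images can show. The job was handed in at about 12 s.

**What I did:** I nudged the carrier's right edge with both open fingertips, which squared it up and moved it about 20 mm sideways. Then I pushed its tail edge with both fingertips, about 9 mm along, until the hole and slot dropped over the pins. The largest force I read after any move was about 4 N.

**Last checks:**
- **Position:** the carrier's edges lie at the pencilled home marks in the top and wrist views. Both pins stand up inside the round hole and the slot. The left pin is about 1.5 mm off the hole's centre, within the play.
- **Height:** the carrier's top face at the pins came out at z ≈ 22 mm from the wrist picture. It would be 24 mm lying flat and about 34 mm if still riding on the pins. A single pixel is worth about 1.4 mm there, so the 2 mm difference is within the measuring error.
- **Surroundings:** the gripper is clear of everything. I saw no tool, tin or jar moved in the pictures, but did not measure their positions again.

One estimate shifted during the work: my first fit of the board was about 1 mm off along its x axis. I corrected it from the screws in the steel strip before the final push.

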